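Centre the egg cup on its stand

ROBOT

A 6-joint arm with a two-finger parallel gripper is mounted at the origin on a cart in front of the work surface, level with it; the furniture and walls round the work are solid. World frame = base frame: x ahead of the robot, y to its left, z up, the work surface at z = 0. Lengths are in mm, angles in rad, forces in N, time in s.
With the tool pointing down it reaches from about 350 to 875 mm from the base axis. Payload 4.2 kg.
Tool frame: the origin (TCP) lies midway between the tips of the shut fingers; the grasp point (between the pads) lies 19 mm behind it; z points along the fingers, y is the direction in which the jaws open and shut (so a half turn about z gives the same grasp; the last joint's range is limited). The gripper opens to 85 mm and grips with 20 to 120 N. Pads are 22 mm wide; open, the fingers measure 114 mm over their backs; the gripper's body (76 mm by 85 mm) begins 54 mm behind the grasp point. The pads swing forward as they close: fully open they stand 13 mm farther back than shut.
Start: joints at [-1.056, 0.385, 0.008, 0, -1.194, -0.259], TCP at [158.154, -604.638, 231.312] pointing down, gripper open.
Joint ranges: [-3.14, 3.14], [-1.21, 2.06], [-1.07, 1.41], [-3.16, 2.05], [-2.99, -0.16], [-3.1, 3.1]. Speed limits (rad/s): [2.79, 2.79, 3.14, 3.14, 3.14, 3.14].

INTERFACE

Orientations are given as a unit quaternion [x, y, z, w].
In Python, from bench import arm gives the robot as it stands.
- The arm moves only by the tool send_rows, never from a script. Its arguments are lists of equal length, an entry for each row: "translation": the shift along the tool's x, y, z in mm, a list of three; "dr": the turn, a rotation vector about the tool's x, y, z in degrees, a list of three; "grip": the finger opening in mm, from 0 to 85.4. In form: {"translation": [[dx, dy, dz], ...], "dr": [[ax, ay, az], ...], "grip": [grip, ...]}. A call has exactly 5 rows; each row shifts and turns the commanded pose from where the row before left it, along the tool's axes as they then stand; what a row does not reach is not made up. A row lasts 1/8 s, in which the tool goes at most 62.5 mm and 10.7 degrees, less where a joint would pass 70% of its speed; a pose out of reach is approached as far as the arm can. A call with a gripper value outside its range is refused whole. The fingers move at their own pace and stop on an object; the grip force is fixed at half the most. Time passes only in rows, so rows that do not move let the fingers close, or fill a call up. It gives the time, the measured TCP pose, the force and the opening at its end, in the units of the state.
- arm.read_state(): the state, without advancing time (a new reading comes with each control period).
- arm.get_image(name): name is "scene" or "top" or "wrist"; returns the picture (384x512x3 uint8, red, green, blue); there is no depth.
- arm.camera_info(name): a dict with "fx", "fy", "cx", "cy" (pixels), "cam_to_world" (4x4, takes a point from camera to world coordinates). Camera axes: x right, y down, z forward; pixel columns grow to the right and rows downward; lengths in mm; the calibration is good to about 2 mm. A picture is of the moment at which its call begins: read the wrist's pose just before it. camera_info takes no time and is no camera call; for the wrist camera it gives the pose at the moment of the call.
- arm.job_done(): hands the job in, once; it reports no verdict.
Trained networks look in the newest picture that a camera, given by its name, has taken for a name from the list of things; names that differ only in an ending like _2 or _b are one class to them, and where a whole thing is asked for, a point or a joint stands for the part that bears it (a point fixed in the world has none). Each returns a list of dicts, best first, with "confidence" (0 to 1); they miss things now and then, are a little off and sometimes report something else, mostly with a low value. They report only what shows in the picture. A call takes as long as a camera call. They do not tell look-alikes from the thing itself.
- arm.search_frame(thing, camera): "xyz" ([x, y, z] in mm, in world coordinates, good to about 4 mm: the middle of the surface that is visible of it).
- arm.place_of(thing, camera): "xyz" ([x, y, z] in mm, in world coordinates, good to about 4 mm: a listed point, or the origin of a listed thing).
The state is a dict: "clock": time; "joints": joint angles; "joint_vel": joint speeds; "joint_efforts": joint torques, N m; "position": TCP position; "ee_rot": TCP orientation; "contact_force": force on the tool from outside, world axes, zero at the start; "wrist_torque": the same for the moment, N m; "gripper_width": finger opening in mm.
Only numpy, scipy, OpenCV 4.12 (cv2) and the standard library are available. Lean on these libraries where they do the work, as an engineer would, in place of code of your own. Each camera call takes 0.05 s, during which the arm holds its last target.

TASK

The blue egg cup, with a loose egg in it, stands off-centre on the small round wooden stand. With light nudges of the fingers against its foot, slide it to the middle, so that the whole foot stands inside the dark ring, with the egg still sitting upright in the cup. Never take the cup between the fingers, lift it or tip it, do not touch the egg, leave the stand where it is, and do not disturb the other things on the sideboard.

Things in the scene. Friction and masses are not known exactly. Their poses are not given: they have to be found in the camera images.
- stand: small round footed stand of light wood, loose, about 0.9 kg, 42 mm high; round plate 136 mm across on top (its underside is 31 mm up), slim stem, foot 100 mm across. A dark ring is inlaid on the top about its centre: 68 mm inside, 74 mm outside diameter. Origin: centre of the underside, on the sideboard; z up. It is round, so its yaw does not show
- stand_top (a point): centre of the stand's flat top surface and of the dark ring, 42 mm above the sideboard
- egg_cup: blue egg cup, loose, about 0.12 kg, on the stand's top, its centre 28 to 38 mm off the middle, towards the robot or to either side (not towards the wall). Round foot 50 mm across (its widest part) with an upright edge 6 mm high; above it a waist and a bowl widening to a rim 46 mm across, 34 mm up. Origin: centre of the underside; z up. It slides when its foot is pushed with about 1 to 2 N
- egg: brown egg, loose, about 0.06 kg, 42 mm thick and 54 mm long, standing in the cup and resting on the cup's rim, where it rocks a little; its top is some 70 mm above the stand's top. Origin: its lower end; z along the egg to its upper end
- egg_middle (a point): middle of the egg, on its axis 25 mm above its lower end; it lies over the cup's centre, about 41 mm above the cup's underside
- salt_shaker: glass salt shaker with grey top, 44 mm across, 90 mm high, to be left alone; origin: centre of the underside
- spice_jar: clear jar of light brown spice with a white lid, 68 mm across, 72 mm high, to be left alone; origin: centre of the underside
- pink_tub: pink plastic tub with lid, 81 mm across, 54 mm high, to be left alone; origin: centre of the underside
Things that resemble listed ones, but are neither listed nor needed, are in the scene too. What is shaped like the egg but orange or turquoise is not meant.

How it is judged:
By the outcome, as a careful person would: the job done as asked, in the order asked, and still so for the second after the job is handed in, with the robot touching nothing.
It also fails if it takes over 48 s, if anything falls off the work surface, if the arm or the gripper's body presses on something with over 40 N, if the wrist force passes 120 N, or if a joint passes its speed limit or range.

## Working session

There is one attempt and no reset: what is moved stays moved. The work goes in short steps, Python scripts to look and compute and a tool call to move; the robot and the scene stay as the last step left them, time stands still between calls to the robot, and variables do not carry over. Pictures are saved under pics/ and viewed, and the job is handed in when it is done.

Besides the shell and the picture viewer there is one more tool, called after "Call:" as name(argument=value, ...), one argument or row to a line, values as JSON. send_rows: Moves the arm, as the interface text tells. Its arguments: {"type":"object","properties":{"translation":{"type":"array"},"dr":{"type":"array"},"grip":{"type":"array"}},"required":["translation","dr","grip"]}

```bash
mkdir -p pics; ls
python3 - <<'E'
from bench import arm
import cv2
s=arm.read_state(); print(s)
for n in ("scene","top"):
    im=arm.get_image(n); cv2.imwrite(f"pics/{n}0.png",im[:,:,::-1])
    i=arm.camera_info(n); print(n,i)
    for t in ("stand_top","egg_cup","egg_middle","salt_shaker","spice_jar","pink_tub"):
        print(t,[( [round(v) for v in d['xyz']],round(d['confidence'],2)) for d in arm.place_of(t,n)[:4]])
print(arm.read_state()['clock'])
E
```

```text
pics
{'clock': 0.0, 'joints': array([-1.05640565e+00,  3.85561863e-01,  6.59039507e-03, -5.61276721e-04,
       -1.19401123e+00, -2.58578231e-01]), 'joint_vel': array([ 0.00027428, -0.00119183,  0.00019166, -0.00058872, -0.00038264,
        0.0021417 ]), 'joint_efforts': array([ 1.52215935e-04, -3.92287052e+01,  1.88399184e+01,  4.18620721e+00,
       -4.70040497e-03, -1.60131083e-05]), 'position': array([ 158.0056433 , -604.06597083,  230.19529091]), 'ee_rot': array([-1.27454976e-01,  9.91843721e-01,  1.11087140e-03, -1.70459704e-04]), 'contact_force': array([-0.67856987,  0.04139399,  1.539746  ]), 'wrist_torque': array([ 0.01613088,  0.01846382, -0.00621979]), 'gripper_width': 85.41423908236816}
scene {'fx': 438.58793114483075, 'fy': 438.58793114483075, 'cx': 254.21866141594518, 'cy': 190.51898210337038, 'cam_to_world': array([[-7.25627944e-01, -4.63777300e-01,  5.08305718e-01,
        -2.99565698e+01],
       [-6.88075409e-01,  4.84734757e-01, -5.39985599e-01,
         5.74854979e+02],
       [ 4.03961436e-03, -7.41581305e-01, -6.70850841e-01,
         8.78883031e+02],
       [ 0
[... 457 characters left out ...]
0875, 'cy': 189.52295840912748, 'cam_to_world': array([[ 1.03971786e-01, -9.73256830e-01,  2.04843867e-01,
         3.42761832e+02],
       [-9.94572336e-01, -1.02563318e-01,  1.75109588e-02,
        -8.20913312e+01],
       [ 3.96680638e-03, -2.05552689e-01, -9.78638011e-01,
         1.19066919e+03],
       [ 0.00000000e+00,  0.00000000e+00,  0.00000000e+00,
         1.00000000e+00]])}
stand_top [([554, -129, 40], 0.98)]
egg_cup [([560, -90, 42], 0.61), ([570, -423, -2], 0.52)]
egg_middle [([562, -91, 81], 0.69), ([471, 14, 24], 0.66), ([624, 29, 28], 0.55), ([713, -113, 22], 0.46)]
salt_shaker [([572, -424, -1], 0.63)]
spice_jar [([502, 281, 3], 0.97)]
pink_tub [([550, -301, 3], 0.95)]
0.7
```

View pics/scene0.png

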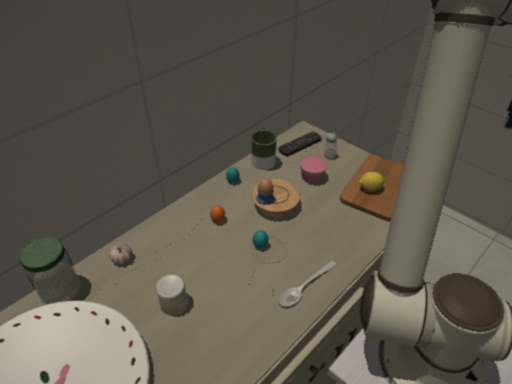

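View pics/top0.png

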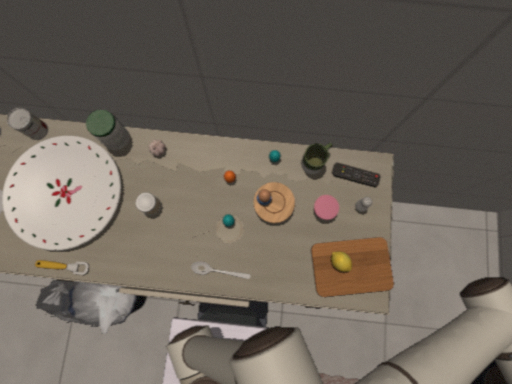

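Run:
```python
import cv2
a=cv2.imread('pics/scene0.png')
b=cv2.imread('pics/top0.png')
import numpy as np
def proj(n):pass
cv2.imwrite('pics/top0c.png',cv2.resize(b[60:185,190:350],None,fx=5,fy=5,interpolation=cv2.INTER_CUBIC)[:600])
cv2.imwrite('pics/scene0c.png',cv2.resize(a[120:270,140:340],None,fx=4,fy=4,interpolation=cv2.INTER_CUBIC))
```

```text
(no output)
```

The brown egg in the blue cup is on the stand: top pixel (265,197), scene pixel (265,190). The orange egg at top (230,177) and the turquoise ones at (228,220) and (275,156) are look-alikes. The cup is off-centre to the robot's left (+y).

Run:
```python
import cv2
a=cv2.imread('pics/scene0.png')
b=cv2.imread('pics/top0.png')
x=cv2.resize(b[170:235,235:315],None,fx=5,fy=5,interpolation=cv2.INTER_CUBIC)
y=cv2.resize(a[165:230,235:315],None,fx=5,fy=5,interpolation=cv2.INTER_CUBIC)
cv2.imwrite('pics/crop0.png',cv2.hconcat([x,y]))
```

```text
(no output)
```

View pics/crop0.png

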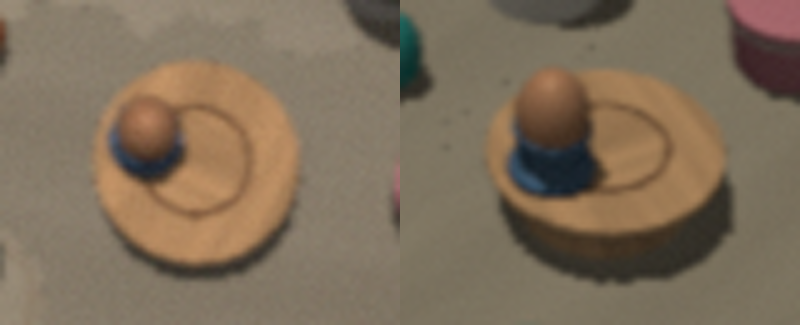

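```bash
cat > h.py <<'E'
import numpy as np
from scipy.spatial.transform import Rotation as R
from bench import arm
def pose():
    s=arm.read_state(); return np.array(s['position']),R.from_quat(s['ee_rot']),s
def sim(p,r,rows):
    for t,d in rows:
        p=p+r.apply(t); r=r*R.from_rotvec(d,degrees=True)
    return p,r
def target_rot(push_deg,tilt):
    # tool x along push direction (horizontal), z down, then tilt about y
    a=np.radians(push_deg); x=np.array([np.cos(a),np.sin(a),0]); z=np.array([0,0,-1.]); y=np.cross(z,x)
    return R.from_matrix(np.c_[x,y,z])*R.from_rotvec([0,tilt,0],degrees=True)
def plan(p,r,pt,rt,n):
    from scipy.optimize import least_squares
    def f(v):
        pe,re=sim(p,r,[(v[:3],v[3:])]*n)
        return np.r_[pe-pt,100*(re.inv()*rt).as_rotvec()]
    d0=(r.inv()*rt).as_rotvec(degrees=True)/n
    v=least_squares(f,np.r_[r.inv().apply(pt-p)/n,d0]).x
    P=[p]; q,rr=p,r
    for i in range(n): q,rr=sim(q,rr,[(v[:3],v[3:])]); P.append(q)
    return v,np.array(P)
def ray_to_z(cam,uv,z,info=None):
    i=info or arm.camera_info(cam); T=np.array(i['cam_to_world'])
    d=T[:3,:3]@[(uv[0]-i['cx'])/i['fx'],(uv[1]-i['cy'])/i['fy'],1]
    return T[:3,3]+d*(z-T[2,3])/d[2]
def proj(info,X):
    T=np.array(info['cam_to_world']); c=T[:3,:3].T@(np.asarray(X)-T[:3,3])
    return info['fx']*c[0]/c[2]+info['cx'],info['fy']*c[1]/c[2]+info['cy']
E
python3 - <<'E'
from h import *
p,r,s=pose()
T=np.array(arm.camera_info('wrist')['cam_to_world'])
print('cam in tool',r.inv().apply(T[:3,3]-p), r.inv().as_matrix()@T[:3,:3])
v,P=plan(p,r,np.array([565,-10,230]),target_rot(-101,0),15)
print(v.round(2)); print(P.round()[::3])
E
```

```text
cam in tool [  76.23373623    0.85025019 -143.38940845] [[ 8.26072799e-04 -9.53253842e-01 -3.02169539e-01]
 [ 9.99999476e-01  9.70331737e-04 -3.27300001e-04]
 [ 6.05204677e-04 -3.02169111e-01  9.53254144e-01]]
[-49.72   9.61   0.09  -0.     0.    -4.29]
[[ 158. -605.  231.]
 [ 290. -529.  231.]
 [ 401. -426.  231.]
 [ 487. -301.  231.]
 [ 542. -160.  230.]
 [ 565.  -10.  230.]]
```

Call:
send_rows(
  translation=[
    [-49.7,9.6,0],
    [-49.7,9.6,0],
    [-49.7,9.6,0],
    [-49.7,9.6,0],
    [-49.7,9.6,0],
  ],
  dr=[
    [0,0,-4.3],
    [0,0,-4.3],
    [0,0,-4.3],
    [0,0,-4.3],
    [0,0,-4.3],
  ],
  grip=[16,16,16,16,16],
)

```text
clock: 1.32
position: [367.7, -462.2, 231.3]
ee_rot: [-0.311, 0.95, -0.0, 0.0]
contact_force: [0.2, -0.0, -0.0]
gripper_width: 15.7
```

Call:
send_rows(
  translation=[
    [-49.7,9.6,0],
    [-49.7,9.6,0],
    [-49.7,9.6,0],
    [-49.7,9.6,0],
    [-49.7,9.6,0],
  ],
  dr=[
    [0,0,-4.3],
    [0,0,-4.3],
    [0,0,-4.3],
    [0,0,-4.3],
    [0,0,-4.3],
  ],
  grip=[16,16,16,16,16],
)

```text
clock: 1.95
position: [509.1, -253.9, 231.4]
ee_rot: [-0.483, 0.875, -0.0, 0.0]
contact_force: [1.3, -0.8, -0.3]
gripper_width: 16.1
```

Call:
send_rows(
  translation=[
    [-49.7,9.6,0],
    [-49.7,9.6,0],
    [-49.7,9.6,0],
    [-49.7,9.6,0],
    [-49.7,9.6,0],
  ],
  dr=[
    [0,0,-4.3],
    [0,0,-4.3],
    [0,0,-4.3],
    [0,0,-4.3],
    [0,0,-4.3],
  ],
  grip=[16,16,16,16,16],
)

```text
clock: 2.58
position: [564.3, -8.2, 231.4]
ee_rot: [-0.638, 0.77, -0.0, 0.0]
contact_force: [0.4, 0.2, -0.2]
gripper_width: 15.6
```

Call:
send_rows(
  translation=[
    [0,0,0],
    [0,0,0],
    [0,0,0],
    [0,0,0],
    [0,0,0],
  ],
  dr=[
    [0,0,0],
    [0,0,0],
    [0,0,0],
    [0,0,0],
    [0,0,0],
  ],
  grip=[16,16,16,16,16],
)

```text
clock: 3.2
position: [564.0, -10.7, 231.3]
ee_rot: [-0.637, 0.771, -0.0, -0.0]
contact_force: [-0.5, 1.0, 0.8]
gripper_width: 16.4
```

Run:
```python
from h import *
import cv2
p,r,s=pose(); print(p,r.as_matrix().round(3),s['gripper_width'],s['clock'])
im=arm.get_image('wrist'); cv2.imwrite('pics/w1.png',im[:,:,::-1])
for t in ("stand_top","egg_cup","egg_middle"):
    print(t,[( [round(v,1) for v in d['xyz']],round(d['confidence'],2)) for d in arm.place_of(t,'wrist')[:4]])
```

```text
[563.95576847 -10.65997164 231.33551552] [[-0.189 -0.982  0.   ]
 [-0.982  0.189 -0.   ]
 [ 0.    -0.    -1.   ]] 16.358375535533305 3.2
stand_top [([550.5, -129.8, 40.5], 0.7)]
egg_cup []
egg_middle [([713.3, -119.4, 23.5], 0.92), ([563.8, -95.4, 83.1], 0.69), ([477.5, 14.9, 25.6], 0.69)]
```

View pics/w1.png

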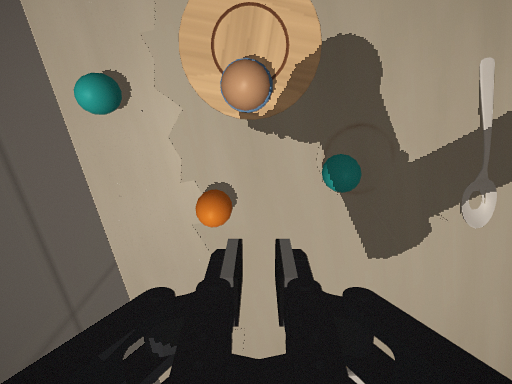

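```bash
cat > ring.py <<'E'
from h import *
import cv2
def measure(png,info,verbose=True):
    im=cv2.imread(png); hsv=cv2.cvtColor(im,cv2.COLOR_BGR2HSV)
    out={}
    # rectify stand-top plane: 4 px/mm? 3px/mm around (553,-128)
    return im,hsv
def rectify(png,info,z,c,half=90,s=3):
    im=cv2.imread(png)
    src=[];dst=[]
    for sx,sy in((-1,-1),(1,-1),(1,1),(-1,1)):
        X=(c[0]+sx*half,c[1]+sy*half,z); src.append(proj(info,X))
        # image up = +x world, right = -y world
        dst.append(((half-sy*half)*s,(half-sx*half)*s))
    H=cv2.getPerspectiveTransform(np.float32(src),np.float32(dst))
    return cv2.warpPerspective(im,H,(2*half*s,2*half*s),flags=cv2.INTER_CUBIC)
E
python3 - <<'E'
from ring import *
info=arm.camera_info('wrist')
a=rectify('pics/w1.png',info,42,(553,-128))
for R_ in (34,37,68): cv2.circle(a,(270,270),R_*3,(0,255,0),1)
cv2.imwrite('pics/r1.png',a)
print(ray_to_z('wrist',(246,85),83,info), ray_to_z('wrist',(250,42),42,info))
E
```

```text
[559.78269608 -92.10217016  83.        ] [ 549.79110133 -130.05435292   42.        ]
```

View pics/r1.png

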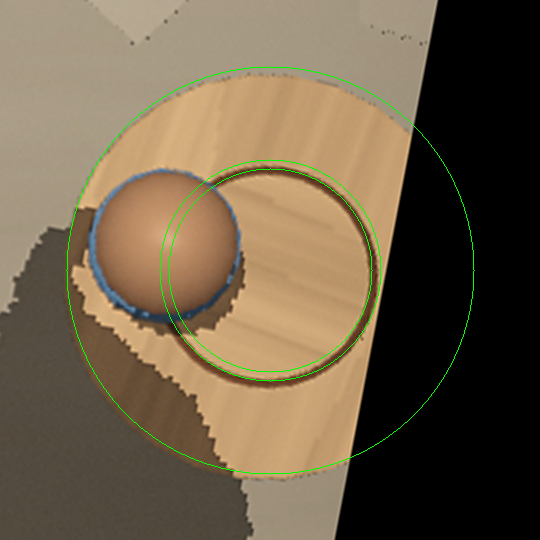

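Run:
```python
from ring import *
info=arm.camera_info('wrist'); p,r,s=pose(); print(info['fx'],s['clock'])
for x in (11,0,-11):
  for z in (0,-2,-5,-10):
    print(x,z,[tuple(np.round(proj(info,p+r.apply([x,y,z])),1)) for y in (-8.1,8.1)])
im=cv2.imread('pics/w1.png')
cv2.imwrite('pics/w1c.png',cv2.resize(im[225:345,195:325],None,fx=5,fy=5,interpolation=cv2.INTER_CUBIC))
```

```text
322.47729038075306 3.4
11 0 [(np.float64(242.8), np.float64(232.1)), (np.float64(276.2), np.float64(232.1))]
11 -2 [(np.float64(242.6), np.float64(233.8)), (np.float64(276.4), np.float64(233.9))]
11 -5 [(np.float64(242.3), np.float64(236.5)), (np.float64(276.7), np.float64(236.6))]
11 -10 [(np.float64(241.7), np.float64(241.2)), (np.float64(277.3), np.float64(241.3))]
0 0 [(np.float64(243.1), np.float64(252.5)), (np.float64(275.8), np.float64(252.5))]
0 -2 [(np.float64(242.9), np.float64(254.4)), (np.float64(276.0), np.float64(254.5))]
0 -5 [(np.float64(242.6), np.float64(257.4)), (np.float64(276.3), np.float64(257.5))]
0 -10 [(np.float64(242.1), np.float64(262.7)), (np.float64(276.9), np.float64(262.8))]
-11 0 [(np.float64(243.4), np.float64(272.0)), (np.float64(275.4), np.float64(272.1))]
-11 -2 [(np.float64(243.2), np.float64(274.2)), (np.float64(275.6), np.float64(274.2))]
-11 -5 [(np.float64(242.9), np.float64(277.5)), (np.float64(275.9), np.float64(277.5))]
-11 -10 [(np.float64(242.4), np.float64(283.3)), (np.float64(276.5), np.float64(283.3))]
```

View pics/w1c.png

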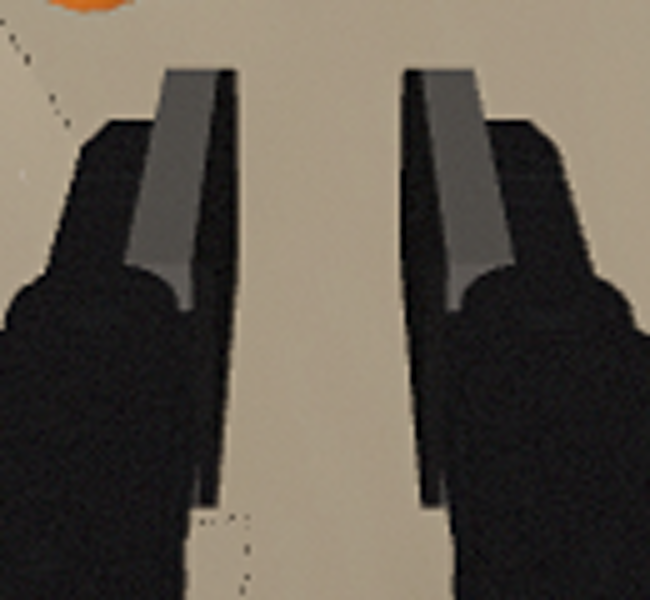

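Run:
```python
from h import *
p,r,s=pose()
v,P=plan(p,r,np.array([574,-33,120]),target_rot(-104,8),5)
print(v.round(2))
```

```text
[ 2.8  -2.94 22.47 -0.04  1.6   0.63]
```

Call:
send_rows(
  translation=[
    [2.8,-2.9,22.5],
    [2.8,-2.9,22.5],
    [2.8,-2.9,22.5],
    [2.8,-2.9,22.5],
    [2.8,-2.9,22.5],
  ],
  dr=[
    [0,1.6,0.6],
    [0,1.6,0.6],
    [0,1.6,0.6],
    [0,1.6,0.6],
    [0,1.6,0.6],
  ],
  grip=[0,0,0,0,0],
)

```text
clock: 4.03
position: [574.2, -32.8, 119.2]
ee_rot: [-0.615, 0.785, -0.045, -0.054]
contact_force: [0.9, 0.4, -2.0]
gripper_width: 0.1
```

Run:
```python
from ring import *
p,r,s=pose(); print(p.round(1),r.as_matrix().round(3),s['gripper_width'],s['clock'])
info=arm.camera_info('wrist')
im=arm.get_image('wrist'); cv2.imwrite('pics/w2.png',im[:,:,::-1])
for x in (11,9,7): print(x,[np.round(proj(info,p+r.apply([x,y,0])),1) for y in (-10,0,10)])
im=cv2.imread('pics/w2.png')
cv2.imwrite('pics/w2c.png',np.vstack([cv2.resize(im[215:305,200:320],None,fx=5,fy=5,interpolation=cv2.INTER_CUBIC)]))
```

```text
[574.2 -32.8 119.2] [[-0.237 -0.971 -0.03 ]
 [-0.961  0.239 -0.137]
 [ 0.14  -0.004 -0.99 ]] 0.08520819803809747 4.025
11 [array([238.8, 232.1]), array([259.4, 232.2]), array([280. , 232.2])]
9 [array([238.9, 235.9]), array([259.4, 235.9]), array([279.9, 235.9])]
7 [array([238.9, 239.6]), array([259.4, 239.7]), array([279.8, 239.7])]
```

View pics/w2.png

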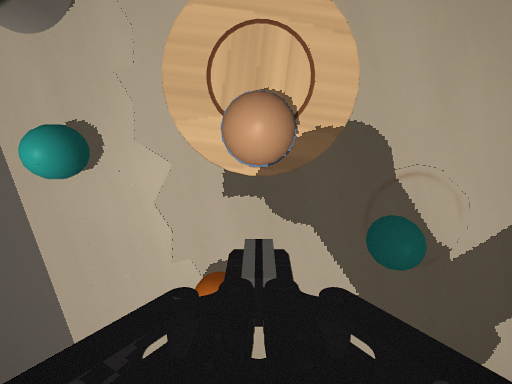

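View pics/w2c.png

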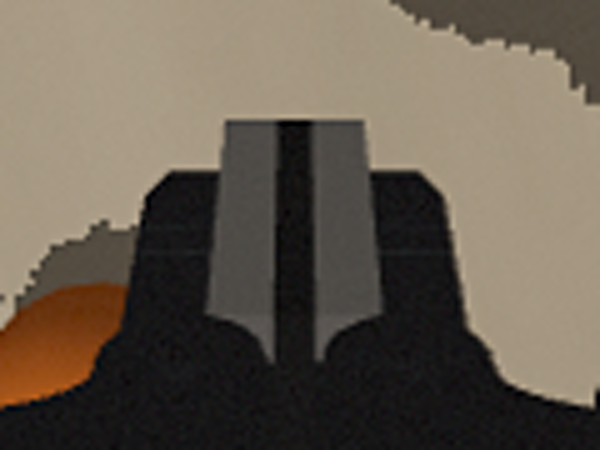

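Run:
```python
from ring import *
p,r,s=pose()
outs=[]
im=arm.get_image('scene'); cv2.imwrite('pics/s2.png',im[:,:,::-1])
n='scene'
info=arm.camera_info(n); a=cv2.imread('pics/s2.png'); u,v=map(int,proj(info,p)); print(u,v)
h=30; k=10
c=cv2.resize(a[v-h:v+h,u-h-5:u+h+5],None,fx=k,fy=k,interpolation=cv2.INTER_CUBIC)
for x,z,col in ((11,0,(0,255,0)),(-11,0,(0,255,0)),(7,0,(0,255,255)),(11,-7.5,(0,0,255)),(-11,-7.5,(0,0,255))):
    q=proj(info,p+r.apply([x,0,z])); cv2.circle(c,(int((q[0]-u+h+5+.5)*k),int((q[1]-v+h+.5)*k)),3,col,-1)
cv2.imwrite('pics/s2c.png',c)
```

```text
245 187
```

View pics/s2c.png

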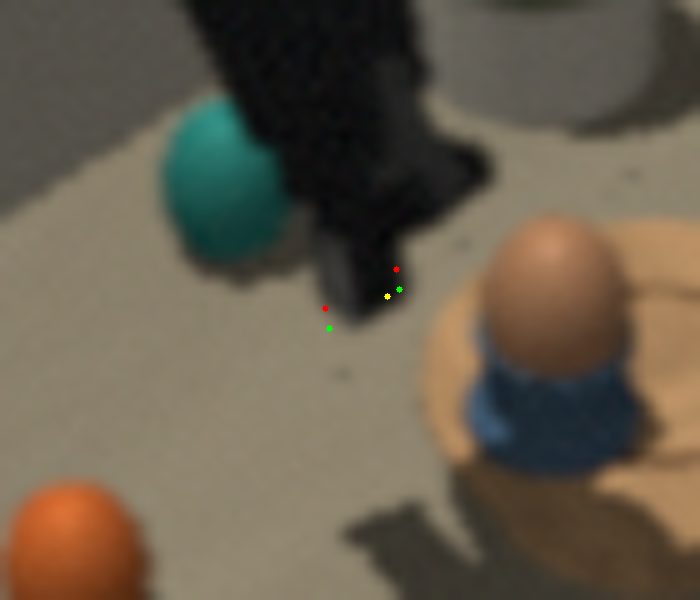

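Run:
```python
from ring import *
p,r,s=pose()
info=arm.camera_info('scene'); a=cv2.imread('pics/s2.png'); u,v=245,187
h=30;k=10
outs=[]
for X,z in ((11,0),(7.3,0),(11,-7.5)):
    c=cv2.resize(a[v-20:v+20,u-25:u+15],None,fx=k,fy=k,interpolation=cv2.INTER_CUBIC)
    c=cv2.convertScaleAbs(c,alpha=1.8)
    for b in (0,-15):
        pts=[proj(info,p+r.apply([x,y,z+b])) for x,y in((X,-6.9),(X,6.9),(-X,6.9),(-X,-6.9))]
        pts=np.int32([[(q[0]-u+25+.5)*k,(q[1]-v+20+.5)*k] for q in pts]); cv2.polylines(c,[pts],True,(0,255,0) if b==0 else (0,160,255),1)
    outs.append(c)
cv2.imwrite('pics/s2d.png',cv2.resize(cv2.hconcat(outs),(798,266)))
```

```text
(no output)
```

View pics/s2d.png

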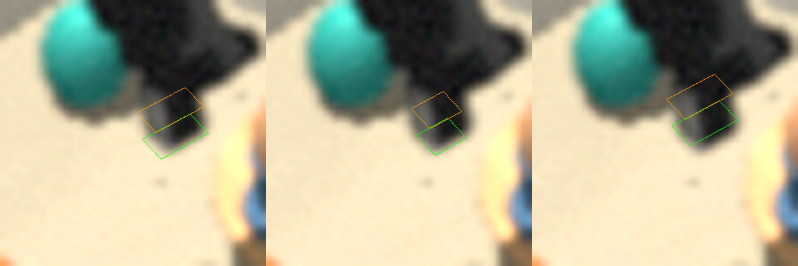

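Run:
```python
from h import *
p,r,s=pose()
print((r.inv().apply(np.array([576,-22,9])-p)/5).round(2), r.inv().apply([0,0,-1]).round(3))
```

```text
[-5.39 -0.24 21.08] [-0.142 -0.002  0.99 ]
```

Call:
send_rows(
  translation=[
    [-5.4,-0.2,21],
    [-5.4,-0.2,21],
    [-5.4,-0.2,21],
    [-5.4,-0.2,21],
    [-5.4,-0.2,21],
  ],
  dr=[
    [0,0,0],
    [0,0,0],
    [0,0,0],
    [0,0,0],
    [0,0,0],
  ],
  grip=[16,16,16,16,16],
)

```text
clock: 4.75
position: [579.3, -20.9, 12.7]
ee_rot: [-0.615, 0.785, -0.045, -0.053]
contact_force: [-0.5, -0.4, -0.8]
gripper_width: 16.0
```

Call:
send_rows(
  translation=[
    [-0.1,0,0.9],
    [-0.1,0,0.9],
    [-0.1,0,0.9],
    [0,0,0],
    [0,0,0],
  ],
  dr=[
    [0,0,0],
    [0,0,0],
    [0,0,0],
    [0,0,0],
    [0,0,0],
  ],
  grip=[16,16,16,16,16],
)

```text
clock: 5.38
position: [578.5, -21.4, 9.9]
ee_rot: [-0.615, 0.785, -0.045, -0.053]
contact_force: [0.3, -0.4, 0.5]
gripper_width: 16.2
```

Run:
```python
from ring import *
p,r,s=pose(); print(p.round(1),s['contact_force'].round(1),s['clock'],s['gripper_width'])
o=[]
for n in('scene','wrist'):
    im=arm.get_image(n)[:,:,::-1]; cv2.imwrite(f'pics/{n}3.png',im)
    info=arm.camera_info(n); u,v=map(int,proj(info,p)); o.append(cv2.resize(im[v-30:v+30,u-40:u+40],(400,300),interpolation=cv2.INTER_CUBIC))
cv2.imwrite('pics/c3.png',cv2.hconcat(o))
```

```text
[578.5 -21.4   9.9] [ 0.3 -0.4  0.5] 5.375 16.198355743856585
```

View pics/c3.png

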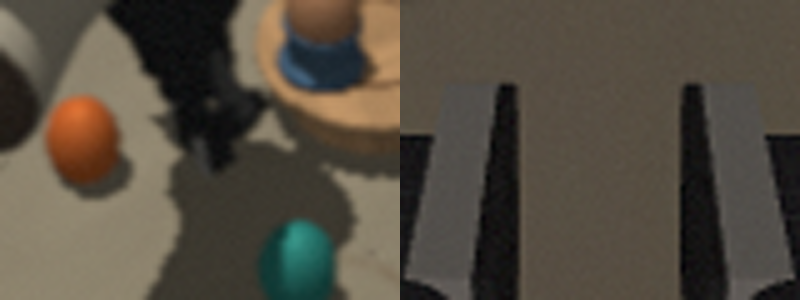

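Call:
send_rows(
  translation=[
    [-0.2,0,1.4],
    [-0.2,0,1.4],
    [-0.2,0,1.4],
    [-0.1,0,0.8],
    [0,0,0],
  ],
  dr=[
    [0,0,0],
    [0,0,0],
    [0,0,0],
    [0,0,0],
    [0,0,0],
  ],
  grip=[16,16,16,16,16],
)

```text
clock: 6.1
position: [578.2, -21.4, 4.3]
ee_rot: [-0.615, 0.785, -0.044, -0.054]
contact_force: [0.0, -0.5, 0.3]
gripper_width: 15.8
```

Call:
send_rows(
  translation=[
    [-0.1,0,0.6],
    [-0.1,0,0.6],
    [0,0,0.3],
    [0,0,0],
    [0,0,0],
  ],
  dr=[
    [0,0,0],
    [0,0,0],
    [0,0,0],
    [0,0,0],
    [0,0,0],
  ],
  grip=[16,16,16,16,16],
)

```text
clock: 6.72
position: [578.3, -21.4, 2.9]
ee_rot: [-0.615, 0.785, -0.044, -0.054]
contact_force: [0.5, -0.4, -0.2]
gripper_width: 15.8
```

Call:
send_rows(
  translation=[
    [-0.1,0,0.5],
    [0,0,0.5],
    [0,0,0],
    [0,0,0],
    [0,0,0],
  ],
  dr=[
    [0,0,0],
    [0,0,0],
    [0,0,0],
    [0,0,0],
    [0,0,0],
  ],
  grip=[16,16,16,16,16],
)

```text
clock: 7.35
position: [578.3, -21.5, 1.9]
ee_rot: [-0.615, 0.785, -0.044, -0.054]
contact_force: [0.5, 0.6, -0.1]
gripper_width: 16.1
```

Call:
send_rows(
  translation=[
    [-0.1,0,0.5],
    [0,0,0.5],
    [0,0,0],
    [0,0,0],
    [0,0,0],
  ],
  dr=[
    [0,0,0],
    [0,0,0],
    [0,0,0],
    [0,0,0],
    [0,0,0],
  ],
  grip=[16,16,16,16,16],
)

```text
clock: 7.98
position: [578.3, -21.5, 1.2]
ee_rot: [-0.615, 0.785, -0.045, -0.054]
contact_force: [-1.6, 1.0, 6.8]
gripper_width: 16.1
```

Call:
send_rows(
  translation=[
    [-0.1,0,0.5],
    [0,0,0.5],
    [0,0,0],
    [0,0,0],
    [0,0,0],
  ],
  dr=[
    [0,0,0],
    [0,0,0],
    [0,0,0],
    [0,0,0],
    [0,0,0],
  ],
  grip=[16,16,16,16,16],
)

```text
clock: 8.6
position: [578.4, -21.4, 1.1]
ee_rot: [-0.615, 0.785, -0.045, -0.054]
contact_force: [-3.9, 1.8, 10.0]
gripper_width: 15.8
```

Call:
send_rows(
  translation=[
    [1.3,0,-9],
    [1.3,0,-9],
    [1.3,0,-9],
    [1.3,0,-9],
    [1.2,0,-8.7],
  ],
  dr=[
    [0,0,0],
    [0,0,0],
    [0,0,0],
    [0,0,0],
    [0,0,0],
  ],
  grip=[16,16,16,16,16],
)

```text
clock: 9.22
position: [578.1, -21.6, 45.7]
ee_rot: [-0.615, 0.785, -0.044, -0.054]
contact_force: [0.1, -0.3, -0.2]
gripper_width: 16.0
```

Run:
```python
from ring import *
p,r,s=pose(); print(p.round(1),s['contact_force'].round(1),s['clock'],s['gripper_width'])
im=arm.get_image('wrist')[:,:,::-1]; cv2.imwrite('pics/w4.png',im)
info=arm.camera_info('wrist')
a=rectify('pics/w4.png',info,42,(551,-128))
for R_ in (34,37,68): cv2.circle(a,(270,270),R_*3,(0,255,0),1)
cv2.imwrite('pics/r4.png',a)
```

```text
[578.1 -21.6  45.7] [ 0.1 -0.3 -0.2] 9.225 16.01897933975232
```

View pics/w4.png

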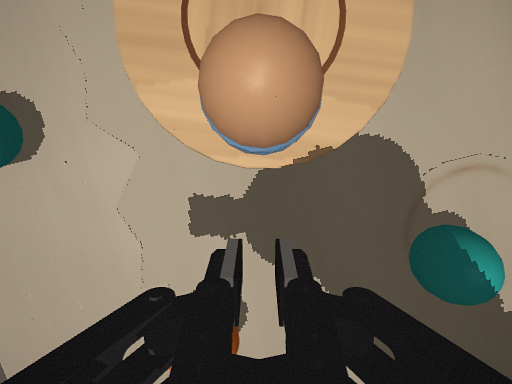

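View pics/r4.png

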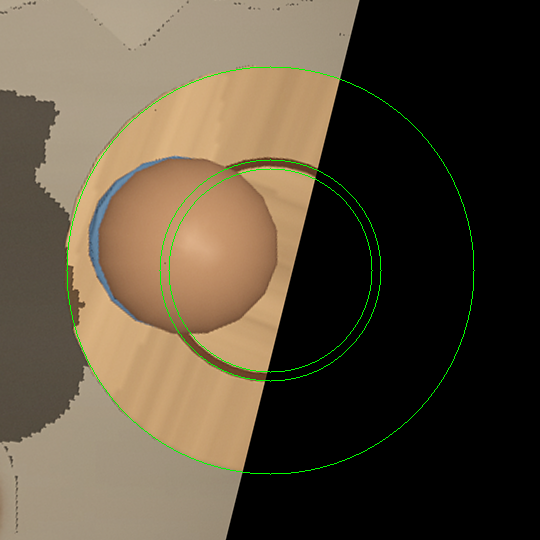

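Run:
```python
from ring import *
p,r,s=pose(); info=arm.camera_info('wrist')
im=cv2.imread('pics/w4.png')
def circ(c,R_,z,col):
    q=[proj(info,(c[0]+R_*np.cos(t),c[1]+R_*np.sin(t),z)) for t in np.linspace(0,6.283,80)]
    cv2.polylines(im,[np.int32(np.round(q))],True,col,1)
c=(560,-92)
circ(c,25,42,(0,255,0));circ(c,25,48,(0,255,0));circ(c,23,76,(0,0,255));circ((551,-128),37,42,(255,255,0))
cv2.imwrite('pics/w4o.png',cv2.resize(im[0:190,100:420],None,fx=2.4,fy=2.4))
print(r.inv().apply(np.array([560,-92,45])-p), r.inv().apply(np.array([551,-128,45])-p))
```

```text
[72.07985368  1.52884303 11.89196209] [108.83222134   1.67083455  17.01478454]
```

View pics/w4o.png

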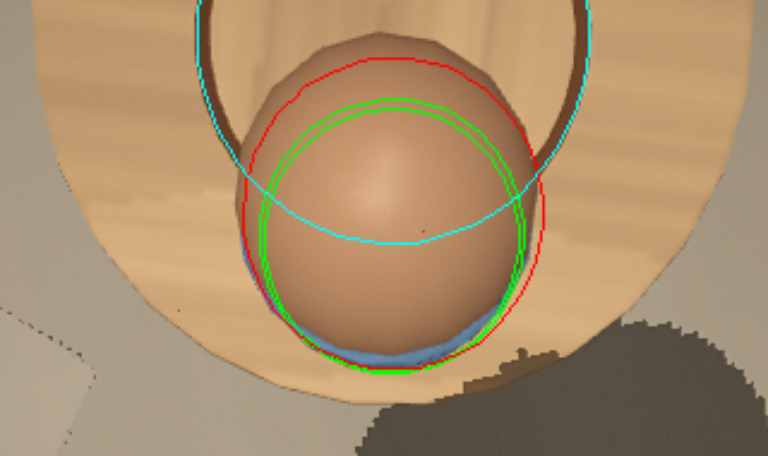

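Call:
send_rows(
  translation=[
    [5.9,0.2,1.0],
    [5.9,0.2,1.0],
    [5.9,0.2,1.0],
    [5.9,0.2,1.0],
    [5.9,0,1.0],
  ],
  dr=[
    [0,0,0],
    [0,0,0],
    [0,0,0],
    [0,0,0],
    [0,0,0],
  ],
  grip=[16,16,16,16,16],
)

```text
clock: 9.9
position: [569.9, -51.0, 44.0]
ee_rot: [-0.615, 0.785, -0.044, -0.054]
contact_force: [1.1, 0.3, 0.2]
gripper_width: 15.9
```

Run:
```python
from ring import *
im=arm.get_image('wrist')[:,:,::-1]; cv2.imwrite('pics/w5.png',im)
p,r,s=pose(); print(p.round(1),s['contact_force'].round(1),s['clock'])
im2=arm.get_image('scene')[:,:,::-1]; cv2.imwrite('pics/s5.png',im2)
cv2.imwrite('pics/c5.png',cv2.hconcat([cv2.resize(im,(480,360)),cv2.resize(im2[150:240,230:310],(320,360),interpolation=cv2.INTER_CUBIC)]))
```

```text
[569.5 -51.5  44. ] [-0.6 -0.3  0.2] 9.95
```

View pics/c5.png

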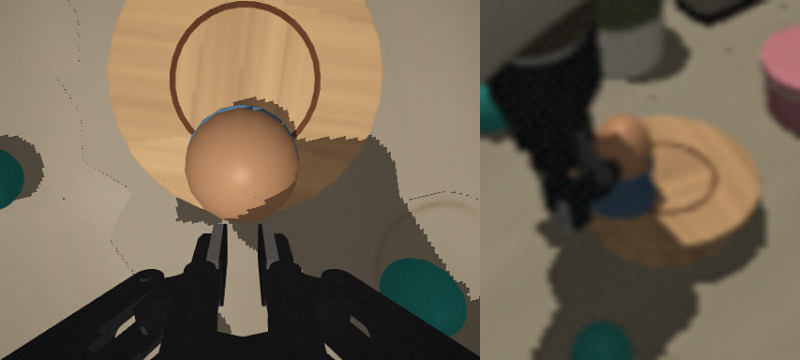

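Call:
send_rows(
  translation=[
    [2.1,0,-0.4],
    [2,0,0.3],
    [2,0,0.3],
    [2,0,0.3],
    [2,0,0.3],
  ],
  dr=[
    [0,0,0],
    [0,0,0],
    [0,0,0],
    [0,0,0],
    [0,0,0],
  ],
  grip=[16,16,16,16,16],
)

```text
clock: 10.62
position: [567.7, -60.4, 44.8]
ee_rot: [-0.615, 0.785, -0.044, -0.054]
contact_force: [0.4, 0.4, 0.0]
gripper_width: 15.9
```

```bash
cat > look.py <<'E'
from ring import *
import sys
n=sys.argv[1]
im=arm.get_image('wrist')[:,:,::-1]; cv2.imwrite(f'pics/w{n}.png',im)
p,r,s=pose(); print(p.round(1),s['contact_force'].round(1),s['clock'])
info=arm.camera_info('wrist')
im2=arm.get_image('scene')[:,:,::-1]; cv2.imwrite(f'pics/s{n}.png',im2)
cv2.imwrite(f'pics/c{n}.png',cv2.hconcat([cv2.resize(im,(480,360)),cv2.resize(im2[150:240,230:310],(320,360),interpolation=cv2.INTER_CUBIC)]))
E
python3 look.py 6
```

```text
[567.6 -60.6  44.7] [-0.5 -0.5  0.2] 10.675
```

View pics/c6.png

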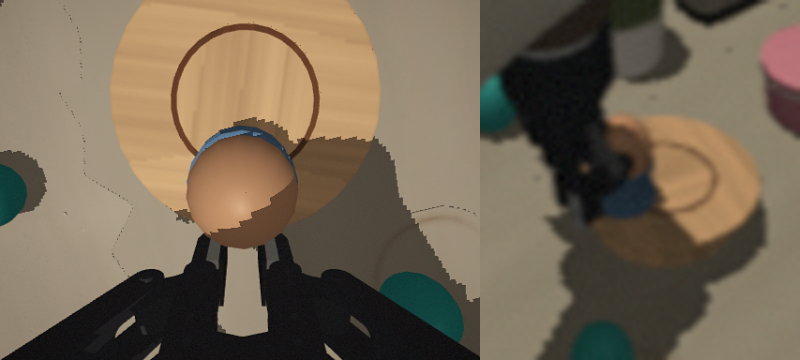

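Call:
send_rows(
  translation=[
    [2,0,0.3],
    [2,0,0.3],
    [2,0,0.3],
    [2,0,0.3],
    [2,0,0.3],
  ],
  dr=[
    [0,0,0],
    [0,0,0],
    [0,0,0],
    [0,0,0],
    [0,0,0],
  ],
  grip=[16,16,16,16,16],
)

```text
clock: 11.35
position: [565.4, -70.1, 44.7]
ee_rot: [-0.615, 0.785, -0.044, -0.054]
contact_force: [0.0, 2.0, 0.9]
gripper_width: 15.9
```

```bash
python3 look.py 7
```

```text
[565.3 -70.4  44.7] [-0.1  0.9 -0.7] 11.4
```

View pics/c7.png

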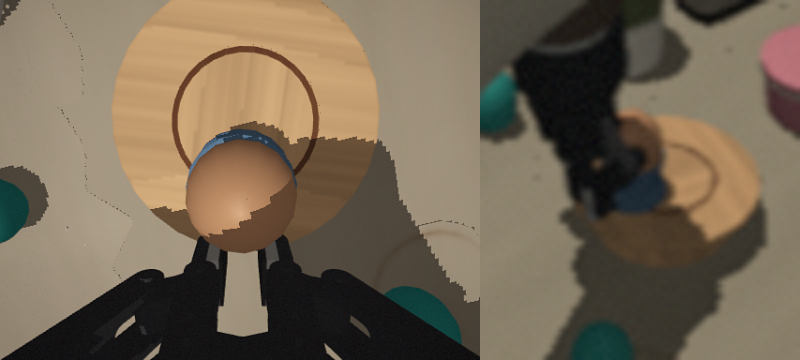

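Call:
send_rows(
  translation=[
    [2,0,0.3],
    [2,0,0.3],
    [2,0,0.3],
    [2,0,0.3],
    [2,0,0.3],
  ],
  dr=[
    [0,0,0],
    [0,0,0],
    [0,0,0],
    [0,0,0],
    [0,0,0],
  ],
  grip=[16,16,16,16,16],
)

```text
clock: 12.08
position: [562.9, -80.0, 44.6]
ee_rot: [-0.615, 0.785, -0.044, -0.054]
contact_force: [0.6, 0.1, 0.7]
gripper_width: 15.7
```

```bash
cat > ov.py <<'E'
from ring import *
import sys
n=sys.argv[1]; d=float(sys.argv[2])
p,r,s=pose(); info=arm.camera_info('wrist')
arm.get_image
im=cv2.imread(f'pics/w{n}.png')
def circ(c,R_,z,col):
    q=[proj(info,(c[0]+R_*np.cos(t),c[1]+R_*np.sin(t),z)) for t in np.linspace(0,6.283,80)]
    cv2.polylines(im,[np.int32(np.round(q))],True,col,1)
x=r.apply([1,0,0]); x[2]=0; x/=np.linalg.norm(x)
c=p+x*d
print('cup hyp',c.round(1),'to centre',(np.array([551,-128])-c[:2]).round(1))
circ(c,25,48,(0,255,0));circ(c,23,76,(0,0,255));circ((551,-128),37,42,(255,255,0));circ((551,-128),68,42,(255,255,0))
cv2.imwrite(f'pics/w{n}o.png',cv2.resize(im[0:300,90:420],None,fx=2,fy=2))
E
python3 look.py 8; python3 ov.py 8 33
```

```text
[562.8 -80.2  44.6] [-0.4  1.6  0.9] 12.125
cup hyp [ 554.9 -112.2   44.6] to centre [ -3.9 -15.8]
```

View pics/w8o.png

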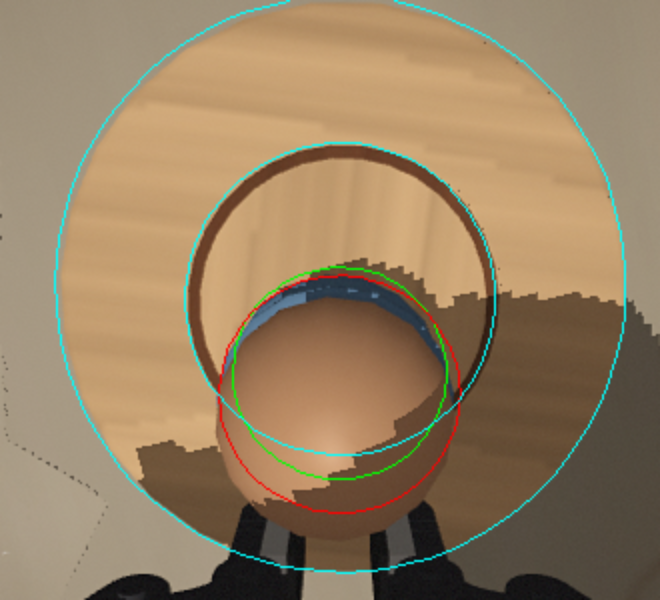

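View pics/c8.png

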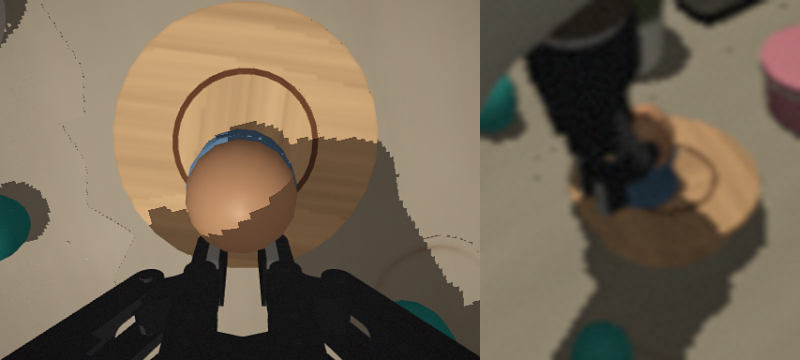

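Call:
send_rows(
  translation=[
    [2,0,0.3],
    [2,0,0.3],
    [2,0,0.3],
    [2,0,0.3],
    [2,0,0.3],
  ],
  dr=[
    [0,0,0],
    [0,0,0],
    [0,0,0],
    [0,0,0],
    [0,0,0],
  ],
  grip=[16,16,16,16,16],
)

```text
clock: 12.8
position: [560.5, -89.8, 44.6]
ee_rot: [-0.615, 0.785, -0.045, -0.054]
contact_force: [-0.4, 2.1, 1.5]
gripper_width: 15.8
```

Call:
send_rows(
  translation=[
    [2,0,0.3],
    [2,0,0.3],
    [1,0,0.1],
    [0.5,0,0.1],
    [0,0,0],
  ],
  dr=[
    [0,0,0],
    [0,0,0],
    [0,0,0],
    [0,0,0],
    [0,0,0],
  ],
  grip=[16,16,16,16,16],
)

```text
clock: 13.42
position: [559.1, -95.2, 44.5]
ee_rot: [-0.615, 0.785, -0.044, -0.054]
contact_force: [0.6, 1.0, 1.6]
gripper_width: 16.1
```

```bash
python3 look.py 9; python3 ov.py 9 31
```

```text
[559.2 -95.2  44.5] [1.  2.  1.8] 13.475
cup hyp [ 551.7 -125.2   44.5] to centre [-0.7 -2.8]
```

View pics/w9o.png

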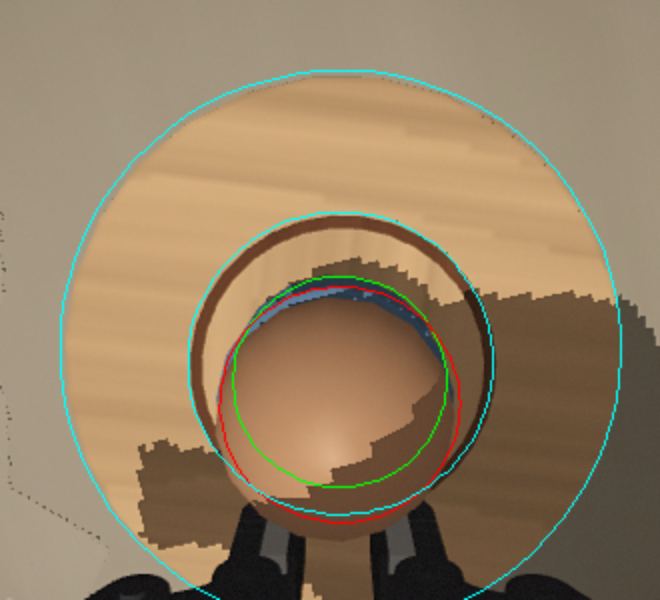

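View pics/c9.png

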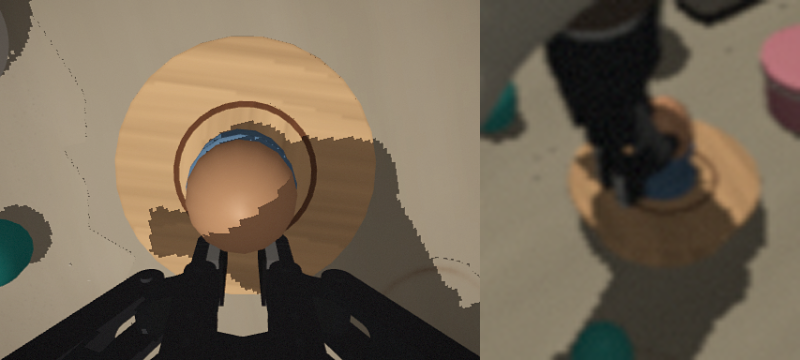

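Call:
send_rows(
  translation=[
    [1,0,0.1],
    [1,0,0.1],
    [0.8,0,0.1],
    [0.2,0,0],
    [0,0,0],
  ],
  dr=[
    [0,0,0],
    [0,0,0],
    [0,0,0],
    [0,0,0],
    [0,0,0],
  ],
  grip=[16,16,16,16,16],
)

```text
clock: 14.15
position: [558.3, -98.1, 44.5]
ee_rot: [-0.615, 0.785, -0.044, -0.054]
contact_force: [0.0, 2.0, 1.7]
gripper_width: 16.0
```

Call:
send_rows(
  translation=[
    [-1,0,-0.2],
    [-3,0,-0.5],
    [-6,0,-0.9],
    [-8,0,-1.2],
    [-10,0,-1.5],
  ],
  dr=[
    [0,0,0],
    [0,0,0],
    [0,0,0],
    [0,0,0],
    [0,0,0],
  ],
  grip=[16,16,16,16,16],
)

```text
clock: 14.78
position: [565.3, -69.9, 44.9]
ee_rot: [-0.615, 0.785, -0.044, -0.054]
contact_force: [-0.5, -0.1, -0.1]
gripper_width: 16.1
```

```bash
python3 look.py 10; python3 ov.py 10 60
```

```text
[566.  -68.9  45. ] [ 0.2  0.2 -0.4] 14.825
cup hyp [ 551.5 -127.7   45. ] to centre [-0.5 -0.3]
```

View pics/w10o.png

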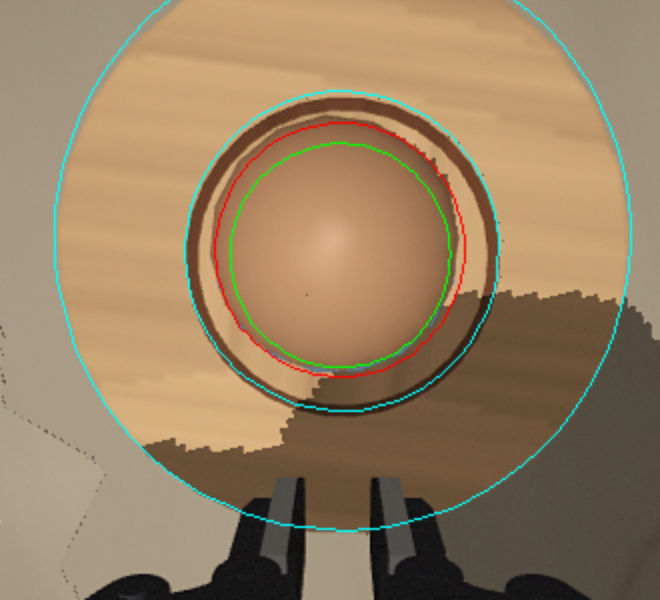

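View pics/c10.png

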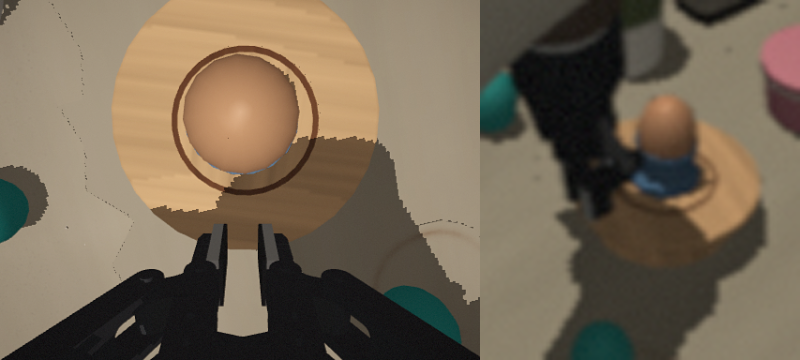

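Call:
send_rows(
  translation=[
    [-10,0,-1.4],
    [-10,0,-1.4],
    [-10,0,-1.4],
    [-10,0,-1.4],
    [-8,0,-6],
  ],
  dr=[
    [0,0,0],
    [0,0,0],
    [0,0,0],
    [0,0,0],
    [0,0,0],
  ],
  grip=[16,16,16,16,16],
)

```text
clock: 15.5
position: [576.8, -22.2, 49.6]
ee_rot: [-0.615, 0.785, -0.044, -0.054]
contact_force: [-0.5, 0.2, 1.1]
gripper_width: 15.8
```

Call:
send_rows(
  translation=[
    [-2,0,-20],
    [-5,0,-30],
    [-10,0,-30],
    [-10,0,-30],
    [0,0,0],
  ],
  dr=[
    [0,0,0],
    [0,0,0],
    [0,0,0],
    [0,0,0],
    [0,0,0],
  ],
  grip=[16,16,16,16,16],
)

```text
clock: 16.12
position: [588.5, 19.5, 157.8]
ee_rot: [-0.616, 0.785, -0.046, -0.051]
contact_force: [0.3, -0.3, -0.5]
gripper_width: 15.9
```

Call:
send_rows(
  translation=[
    [0,0,0],
    [0,0,0],
    [0,0,0],
    [0,0,0],
    [0,0,0],
  ],
  dr=[
    [0,0,0],
    [0,0,0],
    [0,0,0],
    [0,0,0],
    [0,0,0],
  ],
  grip=[16,16,16,16,16],
)

```text
clock: 16.75
position: [586.5, 18.0, 154.7]
ee_rot: [-0.615, 0.785, -0.044, -0.054]
contact_force: [1.0, -0.1, -0.5]
gripper_width: 15.8
```

```bash
python3 look.py 11
python3 - <<'E'
from ring import *
import json
im=cv2.imread('pics/s11.png')
t=arm.get_image('top')[:,:,::-1]; cv2.imwrite('pics/t11.png',t); t=t.copy()
for n,a in(('scene',im),('top',t),('wrist',None)):
    for th in ("stand_top","egg_cup","egg_middle","pink_tub","salt_shaker"):
        print(n,th,[( [round(v,1) for v in d['xyz']],round(d['confidence'],2)) for d in arm.place_of(th,n)[:4]])
w=cv2.imread('pics/w11.png')
wi=arm.camera_info('wrist'); u,v=map(int,proj(wi,(551,-128,42))); print(u,v)
def crop(a,c,k,h):
    x0=max(0,min(a.shape[1]-2*h,c[0]-h));y0=max(0,min(a.shape[0]-2*h,c[1]-h))
    return cv2.resize(a[y0:y0+2*h,x0:x0+2*h],(400,400),interpolation=cv2.INTER_CUBIC)
cv2.imwrite('pics/f11.png',cv2.hconcat([crop(im,(275,197),0,32),crop(w,(u,v),0,80)]))
E
```

```text
[586.6  18.  154.8] [-0.2 -0.1  0.2] 16.8
scene stand_top [([551.6, -126.5, 42.6], 0.62)]
scene egg_cup [([546.3, -131.2, 42.7], 0.68)]
scene egg_middle [([626.7, 29.2, 24.2], 0.59), ([548.0, -128.6, 85.5], 0.57), ([474.3, 14.8, 23.2], 0.5), ([712.7, -115.4, 27.8], 0.49)]
scene pink_tub [([551.3, -298.0, 0.2], 0.73)]
scene salt_shaker []
top stand_top []
top egg_cup [([551.5, -126.1, 41.4], 0.51)]
top egg_middle [([715.7, -115.0, 23.0], 0.65), ([550.2, -125.7, 81.9], 0.62), ([625.4, 30.1, 23.8], 0.53), ([472.6, 12.8, 22.6], 0.47)]
top pink_tub [([550.3, -303.2, 2.6], 0.93)]
top salt_shaker [([573.6, -422.9, 0.9], 0.57)]
wrist stand_top [([559.2, -130.0, 42.5], 0.6)]
wrist egg_cup [([554.9, -131.7, 41.6], 0.98)]
wrist egg_middle [([715.6, -119.3, 21.8], 0.91), ([622.4, 30.3, 21.2], 0.83), ([478.4, 16.1, 24.2], 0.59)]
wrist pink_tub []
wrist salt_shaker []
259 13
```

View pics/f11.png

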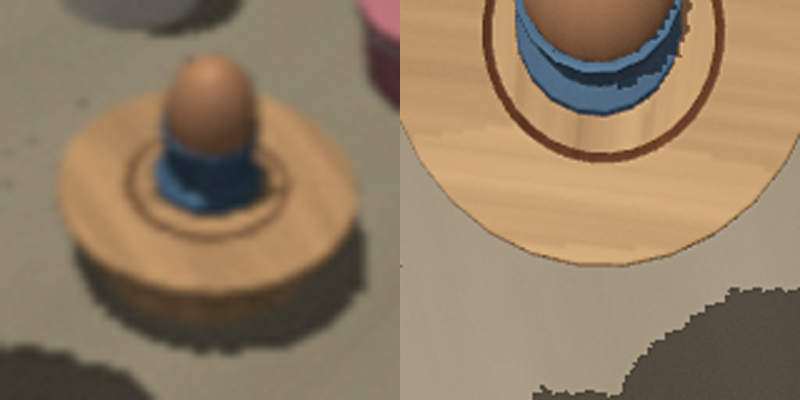

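Run:
```python
from ring import *
o=[]
for n,f,c0,h in(('scene','pics/s11.png',(275,197),32),('wrist','pics/w11.png',(259,60),80)):
    info=arm.camera_info(n)
    a=cv2.imread(f)
    x0=c0[0]-h;y0=max(0,c0[1]-h);k=400/(2*h)
    c=cv2.resize(a[y0:y0+2*h,x0:x0+2*h],(400,400),interpolation=cv2.INTER_CUBIC)
    for cc,R_,z,col in (((551,-128),34,42,(255,255,0)),((551,-128),25,42,(0,255,0)),((551,-131),25,42,(0,0,255))):
        q=np.array([proj(info,(cc[0]+R_*np.cos(t),cc[1]+R_*np.sin(t),z)) for t in np.linspace(0,6.283,90)])
        cv2.polylines(c,[np.int32((q+.5-[x0,y0])*k)],True,col,1)
    o.append(c)
cv2.imwrite('pics/g11.png',cv2.hconcat(o))
```

```text
(no output)
```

View pics/g11.png

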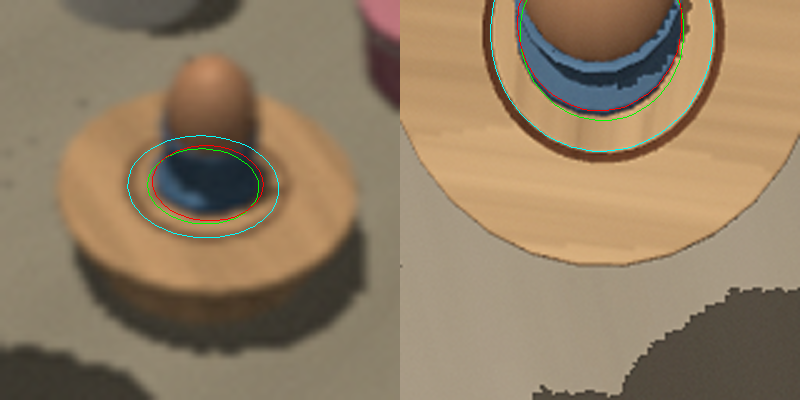

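Run:
```python
from bench import arm
print(arm.job_done(), arm.read_state()['clock'])
```

```text
the job is handed in; nothing more can be done
the job is handed in; nothing more can be done
```

The egg cup now stands in the middle of the stand with its whole foot inside the dark ring and the egg upright in it. I slid it there with the two fingertips, held 16 mm apart, pushing only on its foot. It moved about 37 mm, in slow steps of 2 mm or less.

- **Time:** the job was handed in at about 17 to 18 s of the 48 s allowed.
- **Cup position:** my overlays put the foot's centre about 2 mm past the ring's centre along the push, leaving 6 to 7 mm to the ring's inner edge. The foot's far edge was hidden by the egg in the last wrist view, so there I rely on the scene-camera overlay.
- **Stand and neighbours:** the plate and ring outlines stayed where they were to about 1 mm during the push. The tub, the salt shaker and the look-alike eggs were found at their earlier places within the networks' accuracy. I did not locate the spice jar again; the arm did not go near it.
- **Forces:** the readings stayed around 2 N while pushing. Before the push I lowered the fingertips onto bare sideboard to measure their height, which pressed with about 10 N.
- **Disagreements:** the networks' own positions for the cup and stand scattered by a few mm between cameras, the worst being an 8 mm error in x for the stand from the wrist. I trusted the overlays on the pictures instead. Early pictures also suggested the fingertips sat up to 7 mm higher than stated, and the touch showed they did not.

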